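Roll a maple blank into the drilling V-block

ROBOT

A 7-joint arm with a two-finger parallel gripper is mounted at the origin on the work surface. World frame = base frame: x ahead of the robot, y to its left, z up, the work surface at z = 0. Lengths are in m, angles in rad, forces in N, time in s.
With the tool pointing down it reaches from about 0.425 to 0.925 m from the base axis. Payload 6.8 kg.
Tool frame: the origin (TCP) lies at the very end of the fingers, on their centre line; the grasp point (between the pads) lies 19 mm behind it (r.grip_depth is the distance from the TCP to the grasp point, in m); z points along the fingers, y is the direction in which the jaws open and shut (so a half turn about z gives the same grasp; the last joint's range is limited). The gripper opens to 85 mm and grips with 20 to 120 N. Pads are 22 mm wide; open, the fingers measure 114 mm over their backs; the gripper's body (76 mm by 85 mm) begins 54 mm behind the grasp point. The pads swing forward as they close: fully open they stand 13 mm farther back than shut.
Start: joints at [1.026, 0.477, 0.022, 1.555, -0.011, 1.109, -0.083], TCP at [0.286, -0.612, 0.231] pointing down, gripper open.
Joint ranges: [-2.96, 2.96], [-0.34, 2.1], [-1.41, 1.46], [0.24, 2.44], [-1.37, 4.51], [0.17, 1.92], [-2.96, 2.96]. Speed limits (rad/s): [2.39, 2.39, 3.14, 3.14, 3.14, 3.14, 3.14].

INTERFACE

Orientations are given as a rotation vector (axis times angle).
In Python, from bench import status, eyes, workorder, spotter, r gives the robot as it stands.
- The arm moves only by the tool drive_tool, never from a script. Its argument "commands" is a list of rows, each an object of numbers: "rx", "ry", "rz": the turn, a rotation vector about the world's x, y, z normalised to -1 to 1, where 1 is 8 degrees; "tx", "ty", "tz": the shift along the world's x, y, z normalised to -1 to 1, where 1 is 20 mm; "grip": the closure, from -1 (fully open) to 1 (shut). A call has 1 to 10 rows; each row shifts and turns the commanded pose from where the row before left it; what a row does not reach is not made up. A row lasts 1/8 s, in which the tool goes at most 62.5 mm and 10.7 degrees, less where a joint would pass 70% of its speed; a pose out of reach is approached as far as the arm can. A call with a number of a shift or a turn outside -1 to 1 is refused whole. A call with a gripper value outside its range is refused whole. The fingers move at their own pace and stop on an object; "grip_force" is the grip in N (left out, the last holds). Time passes only in rows, so rows that do not move let the fingers close. It gives the time, the measured TCP pose, the force and the opening at its end, in the units of the state.
- status.get_obs(): the state, without advancing time (a new reading comes with each control period).
- eyes.grab_frame(name): name is "side" or "top"; returns a dict with "frame" (420x560x3 uint8, blue, green, red), "range_z" (420x560 float32, m along the optical axis (not along the pixel's ray), 0 where there is no reading), "fx", "fy", "cx", "cy" (pixels), "T" (4x4, takes a point from camera to world coordinates). Camera axes: x right, y down, z forward; pixel columns grow to the right and rows downward; lengths in m; the calibration is good to about 2 mm. A picture is of the moment at which its call begins.
- workorder.hand_in(): hands the job in, once; it reports no verdict.
Trained networks look in the newest picture that a camera, given by its name, has taken for a name from the list of things; names that differ only in an ending like _2 or _b are one class to them, and where a whole thing is asked for, a point or a joint stands for the part that bears it (a point fixed in the world has none). Each returns a list of dicts, best first, with "confidence" (0 to 1); they miss things now and then, are a little off and sometimes report something else, mostly with a low value. They report only what shows in the picture. A call takes as long as a camera call. They do not tell look-alikes from the thing itself.
- spotter.boxes_of(camera, target): "position" ([column, row] as shares, 0 to 1, of the picture: columns of its width, rows of its height, amid what is visible of it).
- spotter.masks_of(camera, target): "mask" (420x560 bool, what is visible of it) and "position" ([column, row] as shares, 0 to 1, of the picture: columns of its width, rows of its height, amid what is visible of it).
The state is a dict: "clock": time; "joints": joint angles; "qvel": joint speeds; "tau": joint torques, N m; "tcp_pos": TCP position; "orientation": TCP orientation; "contact_force": force on the tool from outside, world axes, zero at the start; "moment": the same for the moment, N m; "grip_width": finger opening in m.
Only numpy, scipy, OpenCV 4.12 (cv2) and the standard library are available. Lean on these libraries where they do the work, as an engineer would, in place of code of your own. Each camera call takes 0.05 s, during which the arm holds its last target.

TASK

The round maple blank is next for centre drilling: with your fingers, roll it along the bench by its side, up the lead-in slope and into the V-block, and once it lies in the V push it endwise, gently, until it butts against the steel guide plate. Only push it: do not pinch it, lift it or fling it. Leave the other things on the bench where they are, and finish with the blank seated square in the V, against the plate and at rest.

Things in the scene. Friction and masses are not known exactly. Their poses are not given: they have to be found in the camera images.
- blank: Round maple blank: plain cylinder, 50 mm diameter, 160 mm long, about 0.25 kg, sanded smooth (friction about 0.35), lying on its side on the bench, free to roll square to its own axis; it soon stops after a push. Origin: on its axis, midway along (25 mm above the bench at the start). x: the cylinder's axis, roughly towards the V-block's guide-plate end; y and z turn as it rolls.
- vblock: V-block of the centre-drilling jig, screwed to the bench: two dark wooden rails 155 mm long (x -85 to +70 mm) form a 120-degree V; an upright steel guide plate closes the +x end, the -x end is open. Origin: at bench height under the bottom of the V, near mid-length. x: along the V to the plate; y: from the loading side to the tall rear rail; z up. The blank starts on the -y side.
- crest (a point): Middle of the loading rail's crest, in the V-block's frame at y = -17 mm (a 2 mm flat), 13.2 mm high. Outside it the lead-in slope falls at 15 degrees to the bench at y = -67 mm; inside it the flank falls at 30 degrees to the bottom of the V (y = 0, 4 mm high).
- rear (a point): Middle of the top of the rear flank, in the V-block's frame at y = +32 mm, 22.5 mm high: the flank rises to it from the bottom of the V at 30 degrees. Behind it the rear rail is flat to y = +44 mm; two thin fixing tabs reach y = +68 mm.
- stop (a point): Point of the guide plate's inner face that the centre of the blank's end meets: V-block frame x = +70, y = 0, 32.9 mm high (the axis height of a seated blank). The plate spans y = -34 to +44 mm, is 70 mm high, 12 mm thick; a brass bush is on its outer side. A blank against it has its origin 80 mm before it (V-block x = -10 mm) and overhangs the open end by 5 mm.
- mallet: Bystander: wooden mallet lying behind the V-block, 250 mm long, head 60 x 110 x 60 mm. Origin on the bench under it, 60 mm from the head's centre; x towards the head.
- gluepot: Bystander: small white jar with a black lid, 52 mm in diameter, 85 mm tall, standing beyond the guide-plate end. Origin under its centre.
- offcut: Bystander: square maple offcut 110 x 32 x 32 mm lying to the right, between the round blank and the guitar neck. Origin under its centre, x along it.
- neck: Bystander: guitar neck lying face up at the right, 645 mm long, up to 72 mm wide, 25 mm high, headstock towards the robot. Origin under it, 415 mm from the headstock's tip; x away from the headstock.
- file_flat: Bystander: wide file with wooden handle, 340 mm long, 24 mm high, lying at the left. Origin under it, 170 mm from each end; x towards the tip.
- file_half: Bystander: narrow file with wooden handle, 340 mm long, 24 mm high, lying at the left. Origin under it, 170 mm from each end; x towards the tip.
- plane: Bystander: bench plane, 240 mm long, 60 mm wide, about 100 mm high, at the right near the robot. Origin under its centre, x towards its nose.
Things that resemble listed ones, but are neither listed nor needed, are in the scene too. What is shaped like the blank but blue is not meant. Leave any turquoise look-alike of the vblock alone.

How it is judged:
On the way, in this order (a step that is already met when the one before it is completed fails the run):
1. the blank rolls over on the bench (turned past 110 degrees about its axis, still on the bench in front of the lead-in) (angle between blank's own z axis and vertical above 1.9 rad and height (world z) of blank below 0.03 m and y of blank in the frame of vblock below -0.05 m), for 0.02 s.
2. the blank comes up the lead-in slope, resting low on it (y of blank in the frame of vblock between -0.058 and -0.012 m and height (world z) of blank between 0.027 and 0.044 m), for 0.02 s.
3. the blank lies seated in the V (y of blank in the frame of vblock between -0.005 and 0.005 m and height (world z) of blank between 0.0288675 and 0.0368675 m and angle between the x axis of blank and the x axis of vblock, either way round below 0.05 rad), for 0.2 s.
At the end, for the whole second after the job is handed in: The blank lies in the V (axis within 5 mm sideways and 4 mm in height of its seat, within 0.05 rad of the V's direction), its end within 3.5 mm of the guide plate, at rest, and it got there by rolling along the bench and up the lead-in (all of step 3 and x of blank in the frame of vblock above -0.0135 m and linear speed of blank below 0.01 m/s and angular speed of blank below 0.2 rad/s); the robot touches nothing.
It fails at once if the blank is lifted: more than 12 mm clear of the bench in front of the lead-in, more than 18 mm above the crest over the V-block, or tipped up by more than 0.35 rad ((y of blank in the frame of vblock below -0.075 m and height (world z) of blank above 0.037 m) or height (world z) of blank above 0.056 m or angle between blank's own x axis and vertical below 1.22 rad or angle between blank's own x axis and vertical above 1.92 rad).
It fails at once if the blank is flung or struck (faster than 0.6 m/s) (linear speed of blank above 0.6 m/s).
It fails at once if the blank is pinched or rammed (over 36 N between fingers and blank) (contact force between the fingers and blank above 36 N).
It fails at once if another thing on the bench is pushed more than 20 mm from its place (distance of any of mallet, gluepot, offcut, neck, file_flat, file_half, plane from where it was at the start of the episode above 0.02 m).
It also fails if it takes over 50 s, if anything falls off the work surface, if the arm or the gripper's body presses on something with over 40 N, if the wrist force passes 120 N, or if a joint passes its speed limit or range.

## Working session

There is one attempt and no reset: what is moved stays moved. The work goes in short steps, Python scripts to look and compute and a tool call to move; the robot and the scene stay as the last step left them, time stands still between calls to the robot, and variables do not carry over. Pictures are saved under pics/ and viewed, and the job is handed in when it is done.

Besides the shell and the picture viewer there is one more tool, called after "Emit:" as name(argument=value, ...) on one line, values as JSON. drive_tool: Moves the arm, as the interface text tells. Scaled input: -1 to 1 covers 20 mm each way for a shift and 8 degrees each way for a turn. Its arguments: {"type":"object","properties":{"commands":{"type":"array","items":{"type":"object","properties":{"rx":{"type":"number"},"ry":{"type":"number"},"rz":{"type":"number"},"tx":{"type":"number"},"ty":{"type":"number"},"tz":{"type":"number"},"grip":{"type":"number"}}}},"grip_force":{"type":"number"}},"required":["commands"]}

```bash
mkdir -p pics
cat > h.py <<'E'
import numpy as np,cv2
from bench import status,eyes,workorder,spotter,r
def pts(f,mask):
    v,u=np.nonzero(mask&(f["range_z"]>0)); z=f["range_z"][v,u]
    P=np.c_[(u-f["cx"])/f["fx"]*z,(v-f["cy"])/f["fy"]*z,z,np.ones(len(z))]
    return (P@np.array(f["T"]).T)[:,:3]
E
python3 - <<'E'
from h import *
o=status.get_obs(); print(o)
for c in ("top","side"):
    f=eyes.grab_frame(c); cv2.imwrite(f"pics/{c}0.png",f["frame"]); print(c,np.round(f["T"],3).tolist(),f["fx"])
    for n in ("blank","vblock","offcut"):
        for m in spotter.masks_of(c,n):
            p=pts(f,m["mask"]); print(n,round(m["confidence"],2),np.array(m["position"])*[560,420],m["mask"].sum(),np.median(p,0).round(3) if len(p) else 0)
E
```

```text
{'clock': 0.0, 'joints': array([ 1.0258689 ,  0.47778496,  0.02237354,  1.55649598, -0.01148989,
        1.10930717, -0.08307467]), 'qvel': array([ 8.66189232e-04, -2.19111362e-03, -8.00125528e-04, -8.46196699e-04,
       -2.37744280e-04,  8.97718946e-04, -4.52928917e-05]), 'tau': array([-9.80724035e-04, -5.96456945e+01,  1.60768602e+00, -2.81200325e+01,
        1.24619779e-02,  9.22837498e-03, -5.65417895e-05]), 'tcp_pos': array([ 0.28527163, -0.61107486,  0.23031774]), 'orientation': array([-3.06521093e+00, -6.80370758e-01,  8.83258791e-04]), 'contact_force': array([ 0.57319157, -0.72112812,  0.38953642]), 'moment': array([-0.06796041, -0.00167546, -0.00096566]), 'grip_width': 0.08555138448706001}
top [[-0.009, -0.993, 0.12, 0.367], [-1.0, 0.011, 0.017, -0.049], [-0.018, -0.12, -0.993, 1.591], [0.0, 0.0, 0.0, 1.0]] 528.3334315304791
blank 0.73 [317.8   206.304] 888 [ 0.557 -0.133  0.044]
blank 0.58 [352.8  143.01] 929 [ 0.739 -0.229  0.044]
vblock 0.88 [253.792 188.916] 2284 [0.609 0.06  0.009]
vblock 0.81 [207.984 287.91 ] 2279 [0.322 0.197 0.008]
offcut 0.58 [406.504 190.092] 463 [ 0.6   -0.399  0.03 ]
side [[-0.898, -0.315, 0.308, 0.16], [-0.44, 0.61, -0.659, 0.808], [0.02, -0.727, -0.686, 0.955], [0.0, 0.0, 0.0, 1.0]] 415.062273833195
blank 0.9 [251.104 180.18 ] 535 [ 0.735 -0.209  0.043]
blank 0.68 [286.104 210.798] 700 [ 0.555 -0.116  0.042]
vblock 0.81 [241.024 246.414] 1734 [0.615 0.07  0.011]
vblock 0.67 [313.824 318.99 ] 2723 [0.328 0.209 0.01 ]
offcut 0.81 [306.6   168.882] 303 [ 0.596 -0.388  0.028]
```

Run:
```python
import cv2,numpy as np
a=cv2.imread("pics/top0.png"); cv2.imwrite("pics/top0c.png",cv2.resize(a[100:340,150:450],None,fx=2.5,fy=2.5,interpolation=3))
```

```text
(no output)
```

View pics/top0.png

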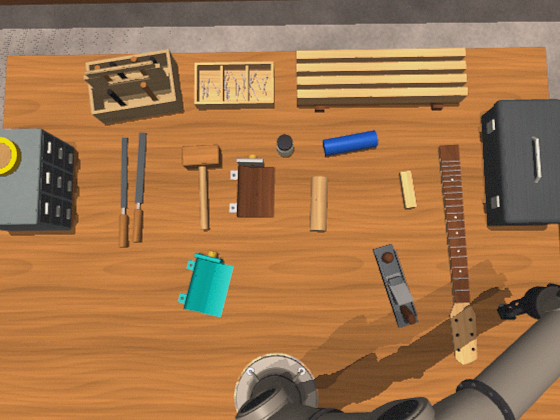

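View pics/top0c.png

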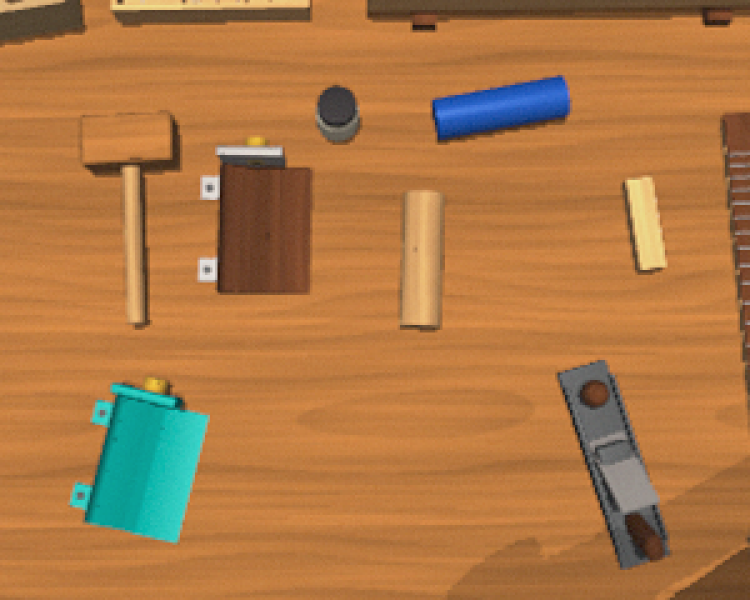

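View pics/side0.png

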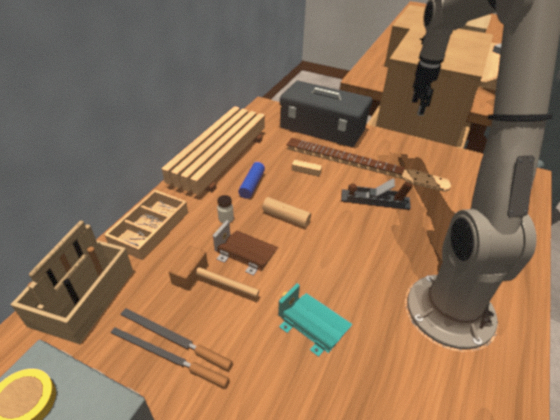

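Candidates: for the blank, the maple cylinder is at top-view pixel (318,205) and the blue one at (351,143). The maple one is meant. For the V-block, the dark wooden one is at (254,190) and the turquoise one at (208,286). The dark one is meant, and its steel plate is at the top (world +x). The enlarged crop confirms both. Next I measure the poses.

```bash
cat >> h.py <<'E'
from scipy.optimize import least_squares
def meas(c,f=None,exp=None):
    f=f or eyes.grab_frame(c); out=None
    ms=spotter.masks_of(c,"blank")
    best=None
    for m in ms:
        k=m["mask"]; col=f["frame"][k].mean(0)
        if col[0]>col[2]: continue   # blue
        best=m; break
    if best is None: return None
    k=cv2.erode(best["mask"].astype(np.uint8),np.ones((3,3)))>0
    p=pts(f,k)
    p=p[p[:,2]>np.median(p[:,2])-0.03]
    def res(q): # axis point at x0: y,z ; slope ; radius .025
        d=np.array([np.cos(q[2]),np.sin(q[2]),0]); w=p-np.array([x0,q[0],q[1]])
        w=w-np.outer(w@d,d); return np.linalg.norm(w,axis=1)-.025
    x0=p[:,0].mean()
    s=least_squares(res,[p[:,1].mean(),p[:,2].max()-.025,0],loss="soft_l1",f_scale=.002)
    pa=pts(f,best["mask"]); d=np.array([np.cos(s.x[2]),np.sin(s.x[2])])
    t=(pa[:,:2]-[x0,s.x[0]])@d; lo,hi=np.percentile(t,[0.5,99.5])
    c0=np.array([x0,s.x[0]])+d*(lo+hi)/2
    return dict(c=c0.round(4),z=round(s.x[1],4),yaw=round(s.x[2],4),len=round(hi-lo,4),rms=round(float(np.sqrt(np.mean(s.fun**2))),4))
E
python3 - <<'E'
from h import *
def H(X,Y):
    z=np.where(Y<-18,(Y+67)*np.tan(np.radians(15)),np.where(Y<-16,13.2,np.where(Y<32,4+np.abs(Y)*np.tan(np.pi/6),22.5)))
    return z
for c in("top","side"):
    f=eyes.grab_frame(c); print(c,meas(c,f))
    m=[m for m in spotter.masks_of(c,"vblock") if f["frame"][m["mask"]].mean(0)[0]<80][0]
    p=pts(f,m["mask"])*1000
    print(len(p),p.min(0).round(),p.max(0).round())
    # direct edges
    w=p[(p[:,2]<30)&(p[:,2]>1)]
    tall=p[p[:,2]>55]; print("plate top",tall.min(0).round(1),tall.max(0).round(1),len(tall))
    def res(q):
        a=q[2];d=w[:,:2]-q[:2];X=np.cos(a)*d[:,0]+np.sin(a)*d[:,1];Y=-np.sin(a)*d[:,0]+np.cos(a)*d[:,1]
        i=(X>-83)&(X<64)&(Y>-62)&(Y<40)
        return np.where(i,w[:,2]-H(X,Y)-q[3],3.)
    best=None
    from itertools import product
    for y0,a0 in product(range(40,85,5),(-.1,0,.1)):
        s=least_squares(res,[np.median(w[:,0]),y0,a0,0],loss="soft_l1",diff_step=1e-3)
        if best is None or s.cost<best.cost: best=s
    q=best.x; a=q[2]; d=p[:,:2]-q[:2]; X=np.cos(a)*d[:,0]+np.sin(a)*d[:,1];Y=-np.sin(a)*d[:,0]+np.cos(a)*d[:,1]
    lo=p[:,2]<30; 
    print(q.round(3),best.cost, "X low",np.percentile(X[lo],[.5,1,99]).round(1),"X tall",np.percentile(X[p[:,2]>55],[1,50,99]).round(1),np.percentile(Y[p[:,2]>55],[1,99]).round(1),"Y",np.percentile(Y,[.5,99.5]).round(1))
    # minAreaRect of low mask
    print(cv2.minAreaRect(p[lo&(p[:,2]>3)&(np.abs(Y+8)<60)][:,:2].astype(np.float32)))
E
```

```text
top {'c': array([ 0.56  , -0.1345]), 'z': np.float64(0.0236), 'yaw': np.float64(-0.0498), 'len': np.float64(0.1602), 'rms': 0.003}
2233 [524.  -1. -11.] [707. 134.  75.]
plate top [678.4  29.5  55. ] [690.7 103.   74.6] 116
[ 6.14144e+02  6.57730e+01 -2.50000e-02 -1.18000e+00] 3682.3300531659415 X low [-88.6 -87.2  65.7] X tall [64.6 69.  76.2] [-33.9  38.7] Y [-66.7  65.8]
((612.24072265625, 57.65007400512695), (117.0777587890625, 176.11050415039062), 88.99652099609375)
side {'c': array([ 0.5606, -0.1325]), 'z': np.float64(0.0247), 'yaw': np.float64(-0.0426), 'len': np.float64(0.1613), 'rms': 0.0034}
1823 [521. -10.  -4.] [736. 138.  72.]
plate top [678.5  34.   55.4] [693.7 110.4  72.1] 123
[ 6.10538e+02  6.76690e+01 -3.20000e-02 -6.50000e-02] 1937.7181139791119 X low [-85.9 -85.3  75.4] X tall [67.9 71.8 81.8] [-30.3  44.9] Y [-69.2  66.9]
((628.5346069335938, 62.695682525634766), (113.84175109863281, 211.99813842773438), 86.69060516357422)
```

Emit:
drive_tool(commands=[{"tx": 0.69,"ty": 1,"rz": 0.4},{"tx": 0.69,"ty": 1,"rz": 0.4},{"tx": 0.69,"ty": 1,"rz": 0.4},{"tx": 0.69,"ty": 1,"rz": 0.4},{"tx": 0.69,"ty": 1,"rz": 0.4},{"tx": 0.69,"ty": 1,"rz": 0.4},{"tx": 0.69,"ty": 1,"rz": 0.4},{"tx": 0.69,"ty": 1,"rz": 0.4},{"tx": 0.69,"ty": 1,"rz": 0.4},{"tx": 0.69,"ty": 1,"rz": 0.4}])

```text
validation failed for argument at $.co...
```

Emit:
drive_tool(commands=[{"tx": 0.69,"ty": 1,"rz": 0.4},{"tx": 0.69,"ty": 1,"rz": 0.4},{"tx": 0.69,"ty": 1,"rz": 0.4},{"tx": 0.69,"ty": 1,"rz": 0.4},{"tx": 0.69,"ty": 1,"rz": 0.4},{"tx": 0.69,"ty": 1,"rz": 0.4},{"tx": 0.69,"ty": 1,"rz": 0.4},{"tx": 0.69,"ty": 1,"rz": 0.4},{"tx": 0.69,"ty": 1,"rz": 0.4},{"tx": 0.5,"ty": 1,"rz": 0.33},{}])

```text
validation failed for argument at $.co...
```

Emit:
drive_tool(commands=[{"tx": 0.69,"ty": 0.99,"tz": 0.0,"rx": 0.0,"ry": 0.0,"rz": 0.4,"grip": -1.0}])

```text
clock: 0.82
tcp_pos: [0.2979, -0.5926, 0.2312]
orientation: [3.047, 0.764, -0.002]
contact_force: [-0.2, -0.2, 0.3]
grip_width: 0.0852
```

Emit:
drive_tool(commands=[{"tx": 0.69,"ty": 1,"tz": 0,"rx": 0,"ry": 0,"rz": 0.4,"grip": -1},{"tx": 0.69,"ty": 1,"tz": 0,"rx": 0,"ry": 0,"rz": 0.4,"grip": -1},{"tx": 0.69,"ty": 1,"tz": 0,"rx": 0,"ry": 0,"rz": 0.4,"grip": -1},{"tx": 0.69,"ty": 1,"tz": 0,"rx": 0,"ry": 0,"rz": 0.4,"grip": -1},{"tx": 0.69,"ty": 1,"tz": 0,"rx": 0,"ry": 0,"rz": 0.4,"grip": -1},{"tx": 0.69,"ty": 1,"tz": 0,"rx": 0,"ry": 0,"rz": 0.4,"grip": -1},{"tx": 0.69,"ty": 1,"tz": 0,"rx": 0,"ry": 0,"rz": 0.4,"grip": -1},{"tx": 0.69,"ty": 1,"tz": 0,"rx": 0,"ry": 0,"rz": 0.4,"grip": -1},{"tx": 0.69,"ty": 1,"tz": 0,"rx": 0,"ry": 0,"rz": 0.4,"grip": -1}])

```text
clock: 1.95
tcp_pos: [0.4245, -0.4105, 0.2313]
orientation: [2.758, 1.505, 0.0]
contact_force: [-0.4, -0.2, 0.4]
grip_width: 0.0854
```

Emit:
drive_tool(commands=[{"tx": 0.69,"ty": 1,"tz": 0,"rx": 0,"ry": 0,"rz": 0.4,"grip": -1},{"tx": 0.69,"ty": 1,"tz": 0,"rx": 0,"ry": 0,"rz": 0.4,"grip": -1},{"tx": 0.69,"ty": 1,"tz": 0,"rx": 0,"ry": 0,"rz": 0.4,"grip": -1},{"tx": 0.69,"ty": 1,"tz": 0,"rx": 0,"ry": 0,"rz": 0.4,"grip": -1},{"tx": 0.69,"ty": 1,"tz": 0,"rx": 0,"ry": 0,"rz": 0.4,"grip": -1},{"tx": 0.69,"ty": 1,"tz": 0,"rx": 0,"ry": 0,"rz": 0.4,"grip": -1},{"tx": 0.69,"ty": 1,"tz": 0,"rx": 0,"ry": 0,"rz": 0.4,"grip": -1},{"tx": 0.69,"ty": 1,"tz": 0,"rx": 0,"ry": 0,"rz": 0.4,"grip": -1},{"tx": 0.6,"ty": 1,"tz": 0,"rx": 0,"ry": 0,"rz": 0.4,"grip": -1},{"tx": 0,"ty": 0,"tz": 0,"rx": 0,"ry": 0,"rz": 0.3,"grip": -1}])

```text
clock: 3.2
tcp_pos: [0.5476, -0.2285, 0.2314]
orientation: [-2.247, -2.195, -0.002]
contact_force: [-0.7, -0.3, 0.7]
grip_width: 0.0857
```

Run:
```python
from h import *
from scipy.spatial.transform import Rotation as R
f=eyes.grab_frame("side"); o=status.get_obs(); print(o["clock"],o["tcp_pos"]); M=R.from_rotvec(o["orientation"]).as_matrix(); print(M.round(3))
cv2.imwrite("pics/s1.png",cv2.resize(f["frame"][60:300,150:470],None,fx=2.5,fy=2.5))
p=pts(f,np.ones((420,560),bool)); q=(p-o["tcp_pos"])@M
k=(abs(q[:,0])<.03)&(abs(q[:,1])<.08)&(q[:,2]>-.06)&(q[:,2]<.03)
q=q[k]
for a in range(-70,71,5):
    b=q[abs(q[:,1]*1000-a)<2.5]
    if len(b)>3: print(a,len(b),(b[:,2].max()*1000).round(1),(b[:,0].min()*1000).round(1),(b[:,0].max()*1000).round(1))
```

```text
3.25 [ 0.5469594  -0.22992197  0.23128738]
[[ 0.024  1.     0.   ]
 [ 1.    -0.024  0.   ]
 [ 0.     0.    -1.   ]]
-55 23 -23.4 -5.2 12.3
-50 18 -21.4 4.4 14.7
-45 19 -13.1 0.3 13.9
-40 7 -16.2 -8.4 12.0
45 46 -14.1 -12.3 16.9
50 14 -18.1 -8.3 15.6
55 17 -19.7 2.5 10.4
```

View pics/s1.png

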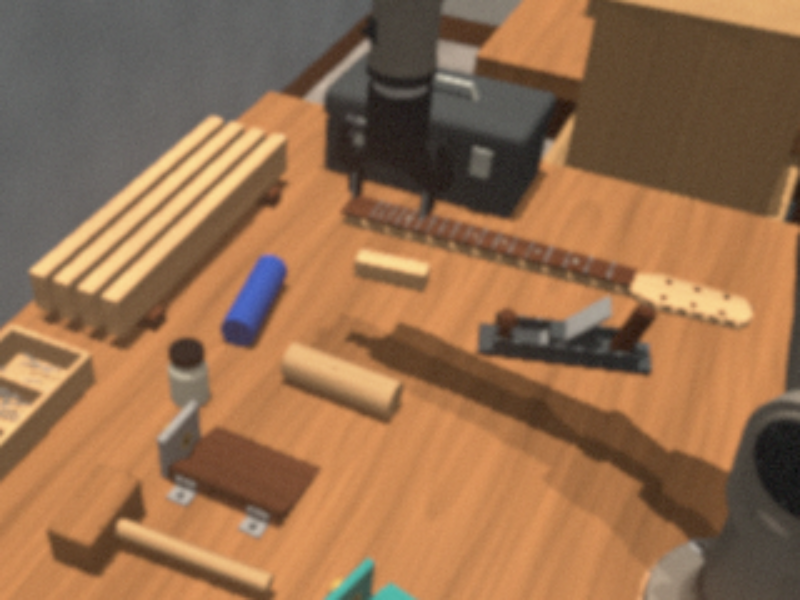

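The side view shows the open fingers above the bench at about (390,190) in the crop. The maple blank at (340,380) is untouched. The fingertips stand 13 mm above the TCP when open, so I descend to TCP z of about 9 mm behind the blank.

Emit:
drive_tool(commands=[{"tx": 0.3,"ty": 0,"tz": -1,"rx": 0,"ry": 0,"rz": 0,"grip": -1},{"tx": 0.3,"ty": 0,"tz": -1,"rx": 0,"ry": 0,"rz": 0,"grip": -1},{"tx": 0,"ty": 0,"tz": -1,"rx": 0,"ry": 0,"rz": 0,"grip": -1},{"tx": 0,"ty": 0,"tz": -1,"rx": 0,"ry": 0,"rz": 0,"grip": -1},{"tx": 0,"ty": 0,"tz": -1,"rx": 0,"ry": 0,"rz": 0,"grip": -1},{"tx": 0,"ty": 0,"tz": -1,"rx": 0,"ry": 0,"rz": 0,"grip": -1},{"tx": 0,"ty": 0,"tz": -1,"rx": 0,"ry": 0,"rz": 0,"grip": -1},{"tx": 0,"ty": 0,"tz": -1,"rx": 0,"ry": 0,"rz": 0,"grip": -1},{"tx": 0,"ty": 0,"tz": -1,"rx": 0,"ry": 0,"rz": 0,"grip": -1},{"tx": 0,"ty": 0,"tz": -1,"rx": 0,"ry": 0,"rz": 0,"grip": -1}])

```text
clock: 4.5
tcp_pos: [0.558, -0.2319, 0.03]
orientation: [2.256, 2.187, 0.0]
contact_force: [-0.2, -0.3, -0.3]
grip_width: 0.0855
```

Emit:
drive_tool(commands=[{"tx": 0,"ty": 0.5,"tz": -0.5,"rx": 0,"ry": 0,"rz": 0,"grip": -1},{"tx": 0,"ty": 0.5,"tz": -0.3,"rx": 0,"ry": 0,"rz": 0,"grip": -1},{"tx": 0,"ty": 0,"tz": 0,"rx": 0,"ry": 0,"rz": 0,"grip": -1}])

```text
clock: 4.88
tcp_pos: [0.5583, -0.2099, 0.0153]
orientation: [-2.252, -2.189, -0.001]
contact_force: [0.2, -0.5, -0.7]
grip_width: 0.0856
```

Emit:
drive_tool(commands=[{"tx": 0,"ty": 0,"tz": -0.35,"rx": 0,"ry": 0,"rz": 0,"grip": -1},{"tx": 0,"ty": 0.5,"tz": 0,"rx": 0,"ry": 0,"rz": 0,"grip": -1},{"tx": 0,"ty": 0.5,"tz": 0,"rx": 0,"ry": 0,"rz": 0,"grip": -1},{"tx": 0,"ty": 0.4,"tz": 0,"rx": 0,"ry": 0,"rz": 0,"grip": -1},{"tx": 0,"ty": 0.4,"tz": 0,"rx": 0,"ry": 0,"rz": 0,"grip": -1},{"tx": 0,"ty": 0.4,"tz": 0,"rx": 0,"ry": 0,"rz": 0,"grip": -1},{"tx": 0,"ty": 0.4,"tz": 0,"rx": 0,"ry": 0,"rz": 0,"grip": -1}])

```text
clock: 5.75
tcp_pos: [0.558, -0.1595, 0.0084]
orientation: [2.256, 2.186, -0.0]
contact_force: [0.2, -0.5, -0.1]
grip_width: 0.0854
```

Run:
```python
from h import *
f=eyes.grab_frame("side"); print(meas("side",f)); print(status.get_obs()["tcp_pos"])
cv2.imwrite("pics/s2.png",cv2.resize(f["frame"][150:300,180:380],None,fx=4,fy=4))
f=eyes.grab_frame("top"); print(meas("top",f));
```

```text
{'c': array([ 0.5601, -0.124 ]), 'z': np.float64(0.0249), 'yaw': np.float64(-0.0355), 'len': np.float64(0.1599), 'rms': 0.0033}
[ 0.55807437 -0.15839492  0.00833844]
{'c': array([ 0.5597, -0.1201]), 'z': np.float64(0.0237), 'yaw': np.float64(-0.0559), 'len': np.float64(0.1585), 'rms': 0.0029}
```

View pics/s2.png

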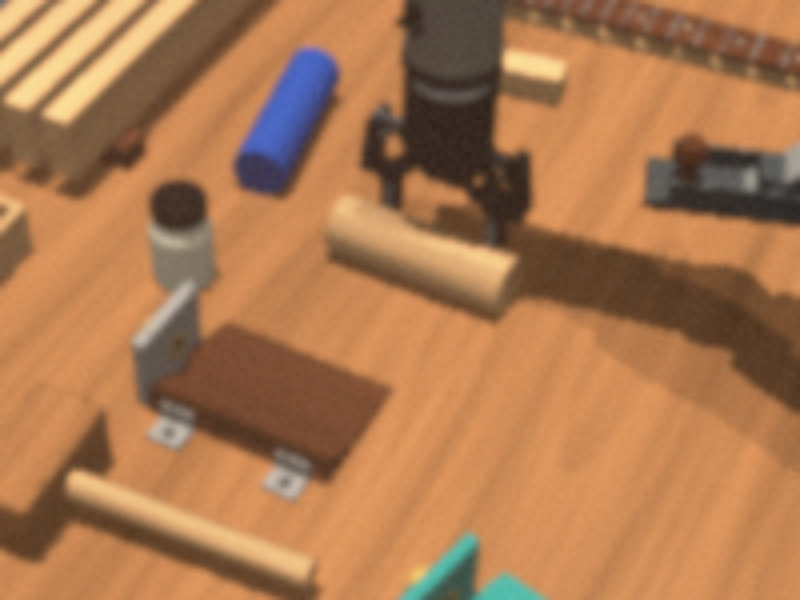

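The fingers touch the rear side of the blank at (440,230) in the crop, and it has started to roll. I keep rolling it at about 64 mm/s.

Emit:
drive_tool(commands=[{"tx": 0.01,"ty": 0.4,"tz": 0,"rx": 0,"ry": 0,"rz": 0,"grip": -1},{"tx": 0.01,"ty": 0.4,"tz": 0,"rx": 0,"ry": 0,"rz": 0,"grip": -1},{"tx": 0.01,"ty": 0.4,"tz": 0,"rx": 0,"ry": 0,"rz": 0,"grip": -1},{"tx": 0.01,"ty": 0.4,"tz": 0,"rx": 0,"ry": 0,"rz": 0,"grip": -1},{"tx": 0.01,"ty": 0.4,"tz": 0,"rx": 0,"ry": 0,"rz": 0,"grip": -1},{"tx": 0.01,"ty": 0.4,"tz": 0,"rx": 0,"ry": 0,"rz": 0,"grip": -1}])

```text
clock: 6.7
tcp_pos: [0.5592, -0.1112, 0.0083]
orientation: [-2.255, -2.187, -0.0]
contact_force: [0.3, -0.7, -0.5]
grip_width: 0.0852
```

Run:
```python
from h import *
f=eyes.grab_frame("side"); print(meas("side",f)); print(status.get_obs()["tcp_pos"],status.get_obs()["contact_force"])
a=f["frame"]
f=eyes.grab_frame("top"); print(meas("top",f)); 
cv2.imwrite("pics/s3.png",np.hstack([cv2.resize(a[170:270,220:340],None,fx=4,fy=4),cv2.resize(f["frame"][160:260,240:320],None,fx=4,fy=4)]))
cv2.imwrite("pics/s3b.png",cv2.resize(cv2.imread("pics/side0.png")[170:270,220:340],None,fx=4,fy=4))
```

```text
{'c': array([ 0.5626, -0.0759]), 'z': np.float64(0.0246), 'yaw': np.float64(-0.0275), 'len': np.float64(0.1615), 'rms': 0.0032}
[ 0.55930035 -0.11032338  0.00835088] [-0.15421497 -0.88114146  0.36841576]
{'c': array([ 0.5614, -0.0721]), 'z': np.float64(0.0235), 'yaw': np.float64(-0.0406), 'len': np.float64(0.159), 'rms': 0.003}
```

View pics/s3.png

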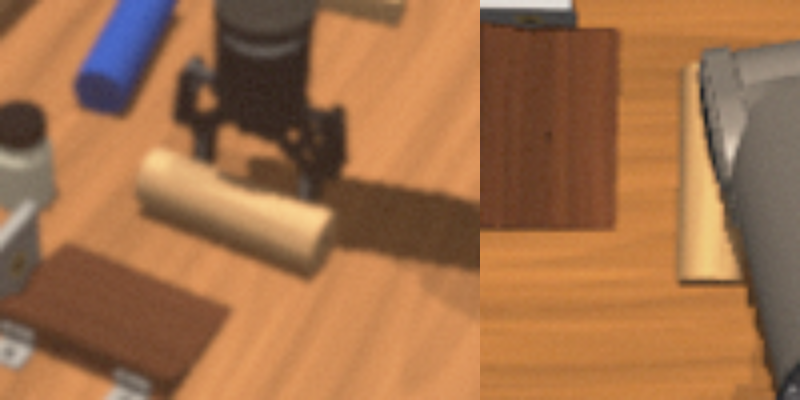

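View pics/s3b.png

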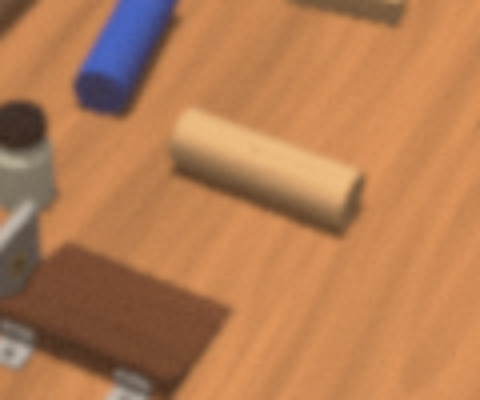

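The blank has rolled about 60 mm and stays square, with its yaw matching the V. The marks on its side have changed as well. I go on to the foot of the slope and onto it.

Emit:
drive_tool(commands=[{"tx": 0.01,"ty": 0.4,"tz": 0,"rx": 0,"ry": 0,"rz": 0,"grip": -1},{"tx": 0.01,"ty": 0.4,"tz": 0,"rx": 0,"ry": 0,"rz": 0,"grip": -1},{"tx": 0.01,"ty": 0.4,"tz": 0,"rx": 0,"ry": 0,"rz": 0,"grip": -1},{"tx": 0.01,"ty": 0.4,"tz": 0,"rx": 0,"ry": 0,"rz": 0,"grip": -1},{"tx": 0.01,"ty": 0.4,"tz": 0,"rx": 0,"ry": 0,"rz": 0,"grip": -1},{"tx": 0.01,"ty": 0.4,"tz": 0,"rx": 0,"ry": 0,"rz": 0,"grip": -1},{"tx": 0.01,"ty": 0.4,"tz": 0,"rx": 0,"ry": 0,"rz": 0,"grip": -1},{"tx": 0.01,"ty": 0.3,"tz": 0,"rx": 0,"ry": 0,"rz": 0,"grip": -1},{"tx": 0.01,"ty": 0.3,"tz": 0.1,"rx": 0,"ry": 0,"rz": 0,"grip": -1},{"tx": 0.01,"ty": 0.3,"tz": 0.1,"rx": 0,"ry": 0,"rz": 0,"grip": -1}])

```text
clock: 8.15
tcp_pos: [0.5612, -0.0377, 0.0125]
orientation: [2.256, 2.186, -0.0]
contact_force: [-0.5, -0.0, -0.1]
grip_width: 0.0854
```

Run:
```python
from h import *
f=eyes.grab_frame("side"); print(meas("side",f)); print(status.get_obs()["tcp_pos"],status.get_obs()["contact_force"])
a=f["frame"]
f=eyes.grab_frame("top"); print(meas("top",f)); 
cv2.imwrite("pics/s4.png",np.hstack([cv2.resize(a[170:270,220:340],None,fx=4,fy=4),cv2.resize(f["frame"][160:260,240:320],None,fx=4,fy=4)]))
```

```text
{'c': array([ 0.564 , -0.0025]), 'z': np.float64(0.0246), 'yaw': np.float64(-0.0283), 'len': np.float64(0.1602), 'rms': 0.0031}
[ 0.56145882 -0.03697066  0.01267801] [ 0.82492817 -0.75942516 -0.41103865]
{'c': array([ 0.5114, -0.0031]), 'z': np.float64(0.024), 'yaw': np.float64(-0.0083), 'len': np.float64(0.1025), 'rms': 0.0028}
```

View pics/s4.png

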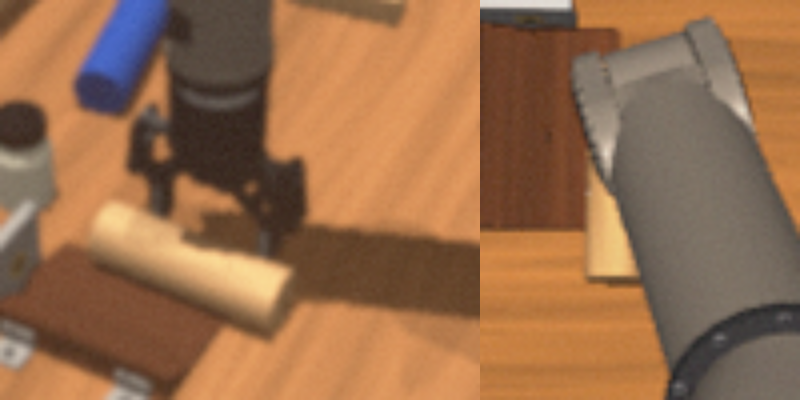

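The blank lies at the slope foot at V y of about -68 mm, seen at (190,270) in the left half. I push slowly up the slope.

Emit:
drive_tool(commands=[{"tx": 0.01,"ty": 0.25,"tz": 0,"rx": 0,"ry": 0,"rz": 0,"grip": -1},{"tx": 0.01,"ty": 0.25,"tz": 0,"rx": 0,"ry": 0,"rz": 0,"grip": -1},{"tx": 0.01,"ty": 0.25,"tz": 0,"rx": 0,"ry": 0,"rz": 0,"grip": -1},{"tx": 0.01,"ty": 0.25,"tz": 0,"rx": 0,"ry": 0,"rz": 0,"grip": -1},{"tx": 0.01,"ty": 0.25,"tz": 0.05,"rx": 0,"ry": 0,"rz": 0,"grip": -1},{"tx": 0.01,"ty": 0.25,"tz": 0.05,"rx": 0,"ry": 0,"rz": 0,"grip": -1},{"tx": 0.01,"ty": 0.25,"tz": 0.05,"rx": 0,"ry": 0,"rz": 0,"grip": -1},{"tx": 0.01,"ty": 0.25,"tz": 0.05,"rx": 0,"ry": 0,"rz": 0,"grip": -1}])

```text
clock: 9.35
tcp_pos: [0.5628, 0.0025, 0.0164]
orientation: [2.256, 2.187, 0.0]
contact_force: [-0.3, -4.4, 2.1]
grip_width: 0.0857
```

Run:
```python
from h import *
f=eyes.grab_frame("side"); print(meas("side",f)); print(status.get_obs()["tcp_pos"],status.get_obs()["contact_force"])
```

```text
{'c': array([0.5649, 0.0375]), 'z': np.float64(0.0351), 'yaw': np.float64(-0.0328), 'len': np.float64(0.1589), 'rms': 0.0035}
[0.56292021 0.00364609 0.01642953] [-0.0292408  -1.28955382  0.96327086]
```

Emit:
drive_tool(commands=[{"tx": 0.01,"ty": 0.2,"tz": 0.05,"rx": 0,"ry": 0,"rz": 0,"grip": -1},{"tx": 0.01,"ty": 0.2,"tz": 0,"rx": 0,"ry": 0,"rz": 0,"grip": -1},{"tx": 0.01,"ty": 0.15,"tz": 0,"rx": 0,"ry": 0,"rz": 0,"grip": -1},{"tx": 0,"ty": 0.15,"tz": 0,"rx": 0,"ry": 0,"rz": 0,"grip": -1},{"tx": 0,"ty": 0.15,"tz": 0,"rx": 0,"ry": 0,"rz": 0,"grip": -1},{"tx": 0,"ty": 0,"tz": 0,"rx": 0,"ry": 0,"rz": 0,"grip": -1}])

```text
clock: 10.2
tcp_pos: [0.5633, 0.02, 0.0172]
orientation: [-2.254, -2.188, -0.001]
contact_force: [0.2, 0.4, -0.8]
grip_width: 0.0856
```

Run:
```python
from h import *
f=eyes.grab_frame("side"); print(meas("side",f)); print(status.get_obs()["tcp_pos"],status.get_obs()["contact_force"])
cv2.imwrite("pics/s5.png",cv2.resize(f["frame"][170:300,200:340],None,fx=4,fy=4))
```

```text
{'c': array([0.5659, 0.0726]), 'z': np.float64(0.0345), 'yaw': np.float64(-0.0308), 'len': np.float64(0.1586), 'rms': 0.0035}
[0.56328538 0.01931885 0.01723829] [-0.32500559  0.18561399 -0.02115998]
```

View pics/s5.png

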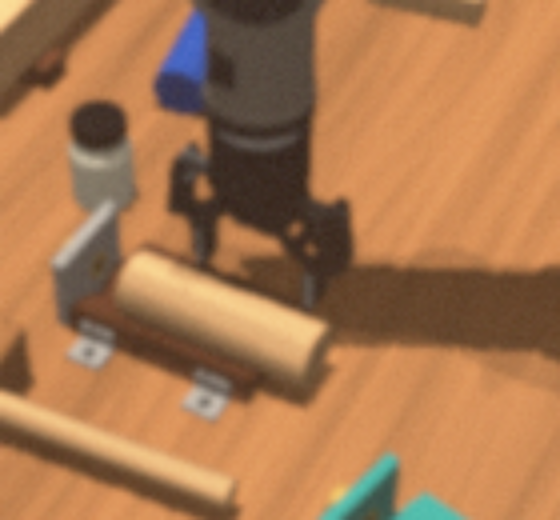

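The blank lies in the V at (220,310) in the crop. I back off, raise the tool, close the fingers and move to the open end.

Emit:
drive_tool(commands=[{"tx": 0,"ty": -0.5,"tz": 0,"rx": 0,"ry": 0,"rz": 0,"grip": -1},{"tx": 0,"ty": -0.5,"tz": 0.5,"rx": 0,"ry": 0,"rz": 0,"grip": -1},{"tx": 0,"ty": 0,"tz": 1,"rx": 0,"ry": 0,"rz": 0,"grip": -1},{"tx": 0,"ty": 0,"tz": 1,"rx": 0,"ry": 0,"rz": 0,"grip": -1},{"tx": 0,"ty": 0,"tz": 1,"rx": 0,"ry": 0,"rz": 0,"grip": -1},{"tx": 0,"ty": 0,"tz": 1,"rx": 0,"ry": 0,"rz": 0,"grip": -1},{"tx": -1,"ty": 0.5,"tz": 1,"rx": 0,"ry": 0,"rz": 0,"grip": 1},{"tx": -1,"ty": 1,"tz": 1,"rx": 0,"ry": 0,"rz": 0,"grip": 1},{"tx": -1,"ty": 1,"tz": 0,"rx": 0,"ry": 0,"rz": 0,"grip": 1},{"tx": -1,"ty": 1,"tz": 0,"rx": 0,"ry": 0,"rz": 0,"grip": 1}])

```text
clock: 11.55
tcp_pos: [0.4831, 0.0687, 0.1484]
orientation: [2.256, 2.184, 0.002]
contact_force: [-0.3, 0.6, -0.1]
grip_width: 0.0125
```

Emit:
drive_tool(commands=[{"tx": -1,"ty": 0,"tz": 0,"rx": 0,"ry": 0,"rz": 0,"grip": 1},{"tx": -0.3,"ty": 0,"tz": 0,"rx": 0,"ry": 0,"rz": 0,"grip": 1},{"tx": 0,"ty": 0,"tz": 0,"rx": 0,"ry": 0,"rz": 0,"grip": 1},{"tx": 0,"ty": 0,"tz": 0,"rx": 0,"ry": 0,"rz": 0,"grip": 1},{"tx": 0,"ty": 0,"tz": 0,"rx": 0,"ry": 0,"rz": 0,"grip": 1}])

```text
clock: 12.18
tcp_pos: [0.458, 0.069, 0.1473]
orientation: [2.256, 2.186, 0.001]
contact_force: [0.5, -0.1, 0.3]
grip_width: 0.0001
```

Run:
```python
from h import *
from scipy.spatial.transform import Rotation as R
f=eyes.grab_frame("side"); o=status.get_obs(); print(o["clock"],o["tcp_pos"],o["grip_width"]); M=R.from_rotvec(o["orientation"]).as_matrix()
print(meas("side",f))
cv2.imwrite("pics/s6.png",cv2.resize(f["frame"][130:330,180:400],None,fx=3,fy=3))
p=pts(f,np.ones((420,560),bool)); q=(p-o["tcp_pos"])@M*1000
for a in range(-100,11,10):
    b=q[(abs(q[:,0])<70)&(abs(q[:,1])<80)&(abs(q[:,2]-a)<5)]
    if len(b)>3: print("z",a,len(b),"x",b[:,0].min().round(1),b[:,0].max().round(1),"y",b[:,1].min().round(1),b[:,1].max().round(1))
f=eyes.grab_frame("top");print(meas("top",f)); cv2.imwrite("pics/t6.png",cv2.resize(f["frame"][140:300,170:350],None,fx=3,fy=3))
```

```text
12.225 [0.45784893 0.06906304 0.14727336] -0.00015340964436028976
{'c': array([0.566 , 0.0686]), 'z': np.float64(0.0325), 'yaw': np.float64(-0.0257), 'len': np.float64(0.1588), 'rms': 0.0034}
z -100 119 x -9.6 22.0 y -58.6 55.0
z -90 152 x -13.3 19.6 y -60.6 61.9
z -80 96 x -3.0 20.3 y -57.6 58.6
z -70 82 x -8.9 18.6 y -49.0 53.1
z -60 79 x -11.6 15.7 y -40.3 44.2
z -50 82 x -11.0 14.5 y -32.9 40.5
z -40 29 x 1.6 14.0 y -24.4 22.6
z -30 27 x -4.8 11.8 y -13.7 12.8
z -20 24 x -4.5 12.0 y -13.2 12.2
z -10 26 x -6.5 12.7 y -12.2 12.5
{'c': array([0.572 , 0.0672]), 'z': np.float64(0.0311), 'yaw': np.float64(-0.041), 'len': np.float64(0.1457), 'rms': 0.003}
```

View pics/s6.png

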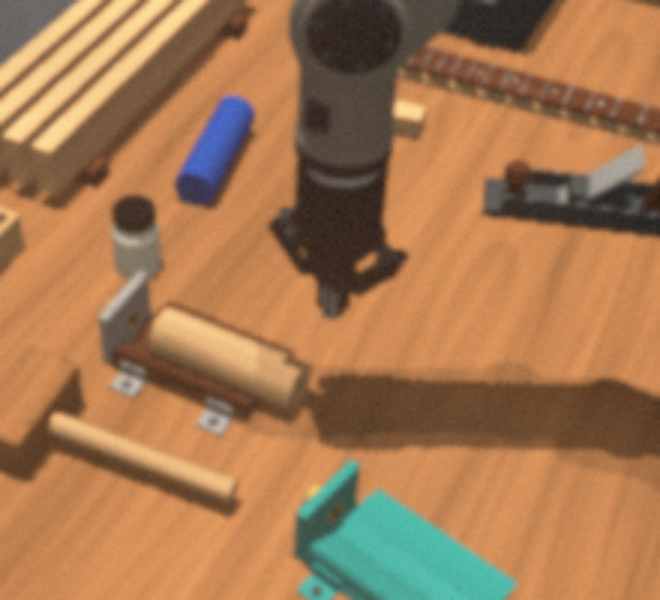

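View pics/t6.png

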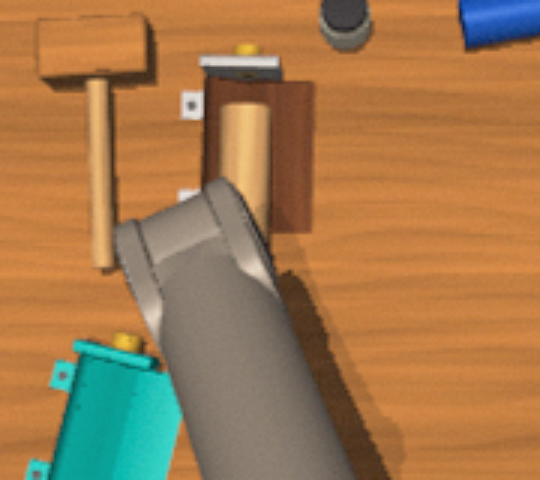

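Seated, with yaw parallel to the V. The blank's end in the crop (240,105) is still about 35 mm short of the plate. I descend at the open end.

Emit:
drive_tool(commands=[{"tx": -0.4,"ty": 0,"tz": -0.5,"rx": 0,"ry": 0,"rz": 0,"grip": 1},{"tx": 0,"ty": 0,"tz": -1,"rx": 0,"ry": 0,"rz": 0,"grip": 1},{"tx": 0,"ty": 0,"tz": -1,"rx": 0,"ry": 0,"rz": 0,"grip": 1},{"tx": 0,"ty": 0,"tz": -1,"rx": 0,"ry": 0,"rz": 0,"grip": 1},{"tx": 0,"ty": 0,"tz": -1,"rx": 0,"ry": 0,"rz": 0,"grip": 1},{"tx": 0,"ty": 0,"tz": -1,"rx": 0,"ry": 0,"rz": 0,"grip": 1},{"tx": 0,"ty": 0,"tz": -0.4,"rx": 0,"ry": 0,"rz": 0,"grip": 1},{"tx": 0,"ty": 0,"tz": 0,"rx": 0,"ry": 0,"rz": 0,"grip": 1}])

```text
clock: 13.38
tcp_pos: [0.4487, 0.0692, 0.0289]
orientation: [-2.255, -2.187, 0.002]
contact_force: [0.2, 0.2, 0.2]
grip_width: -0.0
```

Emit:
drive_tool(commands=[{"tx": 0.3,"ty": 0,"tz": 0,"rx": 0,"ry": 0,"rz": 0,"grip": 1},{"tx": 0.3,"ty": 0,"tz": 0,"rx": 0,"ry": 0,"rz": 0,"grip": 1},{"tx": 0.25,"ty": -0.01,"tz": 0,"rx": 0,"ry": 0,"rz": 0,"grip": 1},{"tx": 0.25,"ty": 0,"tz": 0,"rx": 0,"ry": 0,"rz": 0,"grip": 1},{"tx": 0.2,"ty": -0.01,"tz": 0,"rx": 0,"ry": 0,"rz": 0,"grip": 1},{"tx": 0.2,"ty": 0,"tz": 0,"rx": 0,"ry": 0,"rz": 0,"grip": 1},{"tx": 0.2,"ty": -0.01,"tz": 0,"rx": 0,"ry": 0,"rz": 0,"grip": 1},{"tx": 0.2,"ty": 0,"tz": 0,"rx": 0,"ry": 0,"rz": 0,"grip": 1},{"tx": 0.2,"ty": -0.01,"tz": 0,"rx": 0,"ry": 0,"rz": 0,"grip": 1}])

```text
clock: 14.5
tcp_pos: [0.4917, 0.0684, 0.0292]
orientation: [2.256, 2.187, 0.0]
contact_force: [-1.0, -1.3, -1.1]
grip_width: -0.0001
```

Run:
```python
from h import *
f=eyes.grab_frame("side"); o=status.get_obs(); print(o["clock"],o["tcp_pos"],o["contact_force"])
print(meas("side",f))
cv2.imwrite("pics/s7.png",cv2.resize(f["frame"][170:300,200:340],None,fx=4,fy=4))
```

```text
14.55 [0.49240066 0.06839194 0.02931981] [ 0.20196938  0.18731253 -0.91061531]
{'c': array([0.5858, 0.0681]), 'z': np.float64(0.0327), 'yaw': np.float64(-0.0272), 'len': np.float64(0.1593), 'rms': 0.0024}
```

View pics/s7.png

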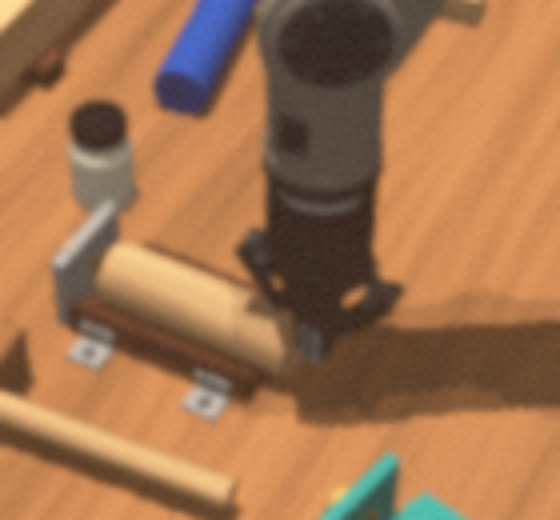

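The fingers push the end at (310,340). About 15 mm remains to the plate.

Emit:
drive_tool(commands=[{"tx": 0.15,"ty": 0,"tz": 0,"rx": 0,"ry": 0,"rz": 0,"grip": 1},{"tx": 0.15,"ty": 0,"tz": 0,"rx": 0,"ry": 0,"rz": 0,"grip": 1},{"tx": 0.1,"ty": -0.01,"tz": 0,"rx": 0,"ry": 0,"rz": 0,"grip": 1},{"tx": 0.1,"ty": 0,"tz": 0,"rx": 0,"ry": 0,"rz": 0,"grip": 1},{"tx": 0.05,"ty": 0,"tz": 0,"rx": 0,"ry": 0,"rz": 0,"grip": 1},{"tx": 0,"ty": 0,"tz": 0,"rx": 0,"ry": 0,"rz": 0,"grip": 1}])

```text
clock: 15.35
tcp_pos: [0.5025, 0.0681, 0.0293]
orientation: [2.256, 2.187, 0.0]
contact_force: [-2.4, 0.8, 0.4]
grip_width: -0.0001
```

Emit:
drive_tool(commands=[{"tx": 0.05,"ty": 0,"tz": 0,"rx": 0,"ry": 0,"rz": 0,"grip": 1},{"tx": 0.05,"ty": 0,"tz": 0,"rx": 0,"ry": 0,"rz": 0,"grip": 1}])

```text
clock: 15.6
tcp_pos: [0.5043, 0.0681, 0.0293]
orientation: [-2.256, -2.187, 0.0]
contact_force: [-2.3, -0.2, 1.6]
grip_width: -0.0004
```

Emit:
drive_tool(commands=[{"tx": 0.05,"ty": 0,"tz": 0,"rx": 0,"ry": 0,"rz": 0,"grip": 1},{"tx": 0.05,"ty": 0,"tz": 0,"rx": 0,"ry": 0,"rz": 0,"grip": 1}])

```text
clock: 15.85
tcp_pos: [0.5057, 0.0681, 0.0292]
orientation: [-2.255, -2.186, 0.002]
contact_force: [-6.2, 0.2, 4.1]
grip_width: -0.0005
```

Emit:
drive_tool(commands=[{"tx": 0.05,"ty": 0,"tz": 0,"rx": 0,"ry": 0,"rz": 0,"grip": 1}])

```text
clock: 15.98
tcp_pos: [0.5057, 0.0681, 0.029]
orientation: [-2.254, -2.186, 0.005]
contact_force: [-9.6, -0.1, 5.5]
grip_width: -0.0001
```

Emit:
drive_tool(commands=[{"tx": 0.05,"ty": 0,"tz": 0,"rx": 0,"ry": 0,"rz": 0,"grip": 1}])

```text
clock: 16.1
tcp_pos: [0.5057, 0.0681, 0.0288]
orientation: [-2.253, -2.186, 0.007]
contact_force: [-11.9, 0.4, 7.0]
grip_width: 0.0001
```

The force rose to 12 N and the motion stopped, so the blank is against the plate. I back off.

Emit:
drive_tool(commands=[{"tx": -0.2,"ty": 0,"tz": 0,"rx": 0,"ry": 0,"rz": 0,"grip": 1},{"tx": -0.4,"ty": 0,"tz": 0,"rx": 0,"ry": 0,"rz": 0,"grip": 1},{"tx": -0.8,"ty": 0,"tz": 0,"rx": 0,"ry": 0,"rz": 0,"grip": 1},{"tx": -0.8,"ty": 0,"tz": 0.5,"rx": 0,"ry": 0,"rz": 0,"grip": 1},{"tx": 0,"ty": 0,"tz": 1,"rx": 0,"ry": 0,"rz": 0,"grip": 1},{"tx": 0,"ty": 0,"tz": 1,"rx": 0,"ry": 0,"rz": 0,"grip": 1},{"tx": 0,"ty": 0,"tz": 1,"rx": 0,"ry": 0,"rz": 0,"grip": 1},{"tx": 0,"ty": 0,"tz": 1,"rx": 0,"ry": 0,"rz": 0,"grip": 1},{"tx": 0,"ty": 0,"tz": 1,"rx": 0,"ry": 0,"rz": 0,"grip": 1},{"tx": 0,"ty": -1,"tz": 1,"rx": 0,"ry": 0,"rz": 0,"grip": 1}])

```text
clock: 17.35
tcp_pos: [0.4635, 0.0494, 0.1606]
orientation: [2.252, 2.19, 0.002]
contact_force: [0.7, -0.2, 0.4]
grip_width: -0.0
```

Emit:
drive_tool(commands=[{"tx": 0,"ty": -1,"tz": 0.5,"rx": 0,"ry": 0,"rz": 0,"grip": 1},{"tx": 0,"ty": -1,"tz": 0,"rx": 0,"ry": 0,"rz": 0,"grip": 1},{"tx": 0,"ty": -1,"tz": 0,"rx": 0,"ry": 0,"rz": 0,"grip": 1},{"tx": 0,"ty": -1,"tz": 0,"rx": 0,"ry": 0,"rz": 0,"grip": 1},{"tx": 0,"ty": -1,"tz": 0,"rx": 0,"ry": 0,"rz": 0,"grip": 1},{"tx": 0,"ty": -1,"tz": 0,"rx": 0,"ry": 0,"rz": 0,"grip": 1},{"tx": 0,"ty": -1,"tz": 0,"rx": 0,"ry": 0,"rz": 0,"grip": 1},{"tx": 0,"ty": 0,"tz": 0,"rx": 0,"ry": 0,"rz": 0,"grip": 1}])

```text
clock: 18.35
tcp_pos: [0.4634, -0.0928, 0.1696]
orientation: [2.258, 2.183, -0.0]
contact_force: [-0.8, 0.2, 0.5]
grip_width: -0.0003
```

Run:
```python
from h import *
fs=eyes.grab_frame("side"); o=status.get_obs(); print(o["clock"],o["tcp_pos"],o["contact_force"])
print(meas("side",fs)); f=eyes.grab_frame("top"); print(meas("top",f))
cv2.imwrite("pics/s8.png",np.hstack([cv2.resize(fs["frame"][190:290,200:300],None,fx=4,fy=4),cv2.resize(f["frame"][140:240,210:300],None,fx=4,fy=4)]))
```

```text
18.4 [ 0.46371003 -0.09166367  0.16962641] [0.24684065 0.28335749 0.26777956]
{'c': array([0.5997, 0.0679]), 'z': np.float64(0.0324), 'yaw': np.float64(-0.0279), 'len': np.float64(0.1608), 'rms': 0.0035}
{'c': array([0.5984, 0.0661]), 'z': np.float64(0.0311), 'yaw': np.float64(-0.0336), 'len': np.float64(0.1571), 'rms': 0.0032}
```

View pics/s8.png

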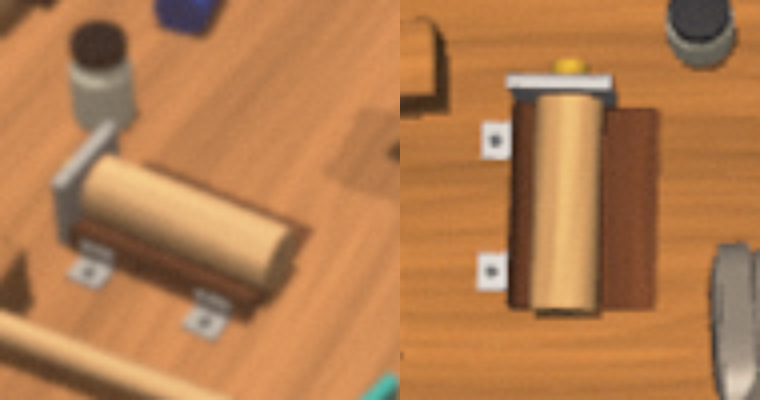

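The blank meets the plate at (95,185) on the left and (568,97) on the right, and overhangs the open end slightly. It sits square in the V, and the robot is clear.

Run:
```python
from h import *
print(workorder.hand_in())
```

```text
the job is handed in; nothing more can be done
None
```

I rolled the maple blank along the bench with the open fingers, up the lead-in and over the crest into the V. I then pushed its end with the closed fingers until it stopped against the guide plate, backed off and handed the job in at about 18.4 s.

- **Against the plate:** motion stopped and the push force rose to about 12 N. The pictures show the blank meeting the plate with a slight overhang at the open end.
- **Seat:** the side camera puts the axis at 32.4 mm (nominal 32.9), within about 2 mm of the V's centre line, and parallel to the V to within 0.01 rad.
- **Disagreement:** the top camera reads the axis at 31.1 mm. It also read about 1 mm low when the blank lay on the bench.
- **Not measured directly:** I inferred the roll angle from the distance rolled and the changed marks on the blank's side. I did not re-measure the bystanders. I touched none knowingly, and the ones in the later pictures (jar, mallet) look unmoved.

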